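# Complete a coin tray and line it up for sealing

## Task

Complete this coin tray and put the seal mark on it. First stand the spare coin roll from the rubber mat in the tray's one empty pocket; then, without lifting the tray, slide it along the counter until the ring printed on its flat tab is centred under the tip of the seal press, so that the tip will land wholly inside the ring, and let go of it. Finally push the press's black cap straight down until the tip presses on the tab, let it spring back up, and leave the full tray lying there; do not mark the tray outside the ring, knock rolls over or disturb the mouse, calculator and coin dish.

Things in the scene. Friction and masses are not known exactly. Their poses are not given: they have to be found in the camera images.
- tray: Loose grey plastic coin tray, about 0.24 kg empty. Origin: on its underside below the middle of the row of cells; x points from the fin to the tab, y along the row, z up. 4 mm floor plate all over. Row of four open cells, 36 mm in x (-18 to +18) and 135 mm in y. Flat tab in front: x = +18 to +74 mm, 70 mm wide. Behind: plate x = -95 to -18 mm, 56 mm wide, with an upright fin.
- mark (a point): Centre of the dark printed ring (14 mm inside diameter, 17 mm outside, white inside with a dot in the middle) on the top of the tray's tab, at (50, 0, 4) mm in the tray's frame.
- fin_top (a point): Middle of the top edge of the tray's fin, at (-70, 0, 36) mm in the tray's frame. The fin, for holding the tray, is 40 mm long in the tray's x, 10 mm thick in its y and rises 32 mm from the 4 mm plate; pinch it across y.
- cell0 (a point): Floor centre of tray cell 0, at (0, -49.5, 4) mm in the tray's frame. The four cells are square, 30 mm inside, 33 mm apart, walls 3 mm thick with tops 20 mm above the counter. One of the four is empty.
- cell1 (a point): Floor centre of tray cell 1, at (0, -16.5, 4) mm in the tray's frame. The four cells are square, 30 mm inside, 33 mm apart, walls 3 mm thick with tops 20 mm above the counter. One of the four is empty.
- cell2 (a point): Floor centre of tray cell 2, at (0, 16.5, 4) mm in the tray's frame. The four cells are square, 30 mm inside, 33 mm apart, walls 3 mm thick with tops 20 mm above the counter. One of the four is empty.
- cell3 (a point): Floor centre of tray cell 3, at (0, 49.5, 4) mm in the tray's frame. The four cells are square, 30 mm inside, 33 mm apart, walls 3 mm thick with tops 20 mm above the counter. One of the four is empty.
- mat: Fixed grey rubber mat, 90 x 90 x 4 mm, on the counter; origin at the centre of its underside. The spare roll stands on it, up to 25 mm off the middle in x and y.
- press: Fixed grey seal press. Origin on the counter straight below the punch tip, z up. An overhead arm, 40 mm wide in x and 102 to 132 mm above the counter, runs from the tip along the press's +y to a column 45 x 50 mm whose near face is 110 mm from the tip; foot plate 120 (x) x 110 (y) x 16 mm from y = 90 mm on. Elsewhere below the tip is bare counter, open on the other three sides.
- plunger: Upright sprung steel rod of the press, moves only up and down. Below, a round tip 6 mm in diameter (12 mm from 20 mm up); on top a black cap 48 mm in diameter. Origin at the tip. Takes about 2.5 N to start moving and 9 N where the tip meets the tab, 18 mm down; travel ends at 20 mm. Springs back by itself.
- punch_tip (a point): Centre of the lower end of the plunger, 22 mm above the counter at rest (18 mm above the tab).
- cap_top (a point): Centre of the top of the black cap, 176 mm above the counter at rest; to be pushed down.
- mouse: Loose black computer mouse, 105 x 60 x 33 mm; origin on its underside. Not to be disturbed.
- calculator: Loose white desk calculator, 150 x 100 x 18 mm; origin on its underside. Not to be disturbed.
- dish: Loose round steel dish of coins, 110 mm across, 25 mm high; origin on its underside. Not to be disturbed.
- roll0: Loose upright coin roll: paper-wrapped stack of steel coins, 25 mm diameter, 56 mm high, 0.17 kg; origin at the centre of its underside, z up. The four rolls are alike: three stand in cells of the tray (their undersides 4 mm above the counter), the other, any of them, is the spare on the mat.
- roll1: Loose upright coin roll: paper-wrapped stack of steel coins, 25 mm diameter, 56 mm high, 0.17 kg; origin at the centre of its underside, z up. The four rolls are alike: three stand in cells of the tray (their undersides 4 mm above the counter), the other, any of them, is the spare on the mat.
- roll2: Loose upright coin roll: paper-wrapped stack of steel coins, 25 mm diameter, 56 mm high, 0.17 kg; origin at the centre of its underside, z up. The four rolls are alike: three stand in cells of the tray (their undersides 4 mm above the counter), the other, any of them, is the spare on the mat.
- roll3: Loose upright coin roll: paper-wrapped stack of steel coins, 25 mm diameter, 56 mm high, 0.17 kg; origin at the centre of its underside, z up. The four rolls are alike: three stand in cells of the tray (their undersides 4 mm above the counter), the other, any of them, is the spare on the mat.
Things that resemble listed ones, but are neither listed nor needed, are in the scene too. What is shaped like the tray but yellow is not meant.

How it is judged:
By the outcome, as a careful person would: the job done as asked, in the order asked, and still so for the second after the job is handed in, with the robot touching nothing.
It also fails if it takes over 72 s, if anything falls off the work surface, if the arm or the gripper's body presses on something with over 40 N, if the wrist force passes 120 N, or if a joint passes its speed limit or range.

## Robot

A 6-joint arm with a two-finger parallel gripper is mounted at the origin on the work surface. World frame = base frame: x ahead of the robot, y to its left, z up, the work surface at z = 0. Lengths are in m, angles in rad, forces in N, time in s.
With the tool pointing down it reaches from about 0.3 to 0.775 m from the base axis. Payload 14.6 kg.
Tool frame: the origin (TCP) lies midway between the tips of the shut fingers; the grasp point (between the pads) lies 19 mm behind it (env.tcp_to_grasp is the distance from the TCP to the grasp point, in m); z points along the fingers, y is the line along which they close (so a half turn about z gives the same grasp; the last joint's range is limited). The gripper opens to 85 mm and grips with 20 to 120 N. Pads are 22 mm wide; open, the fingers measure 114 mm over their backs; the gripper's body (76 mm by 85 mm) begins 54 mm behind the grasp point. The pads swing forward as they close: fully open they stand 13 mm farther back than shut.
Start: joints at [1.231, 0.3, 1.521, -0, 1.321, -0.067], TCP at [0.148, 0.53, 0.231] pointing down, gripper open.
Joint ranges: [-3.03, 3.03], [-0.79, 2.21], [0.23, 2.52], [-1.04, 4.18], [0, 3.07], [-2.55, 2.55]. Speed limits (rad/s): [2.22, 2.22, 2.57, 3.14, 3.14, 3.14].

## Interface

Orientations are given as [roll, pitch, yaw] about the fixed x, y, z axes, in that order (R = Rz(yaw) Ry(pitch) Rx(roll)).
In Python, from cell import env gives the robot as it stands. The module is installed in compiled form; this text tells all that it offers.
- The arm moves only by the shell command python3 -m crank 'ROWS' [FORCE]. ROWS is a JSON object of lists of equal length, an entry for each row: "hand": the closure, from 0 (fully open) to 1 (shut); "dp": the shift along the world's x, y, z in m, a list of three; "spin": the turn about the world's z in degrees. A call has 1 to 8 rows; each row shifts and turns the commanded pose from where the row before left it; what a row does not reach is not made up. A row lasts 1/10 s, in which the tool goes at most 50 mm and 8.59 degrees, less where a joint would pass 70% of its speed; a pose out of reach is approached as far as the arm can. A call is refused whole if a number of a shift passes 0.05 or a number of a turn 8.59, either way. A call with a gripper value outside its range is refused whole. The fingers move at their own pace and stop on an object; FORCE is the grip in N (left out, the last holds). Time passes only in rows, so rows that do not move let the fingers close. It gives the time, the measured TCP pose, the force, the opening and the grip force at its end, in the units of the state.
- env.read_state(): the state, without advancing time (a new reading comes with each control period).
- env.camera(name): name is "side" or "top"; returns a dict with "color" (480x640x3 uint8, blue, green, red), "fx", "fy", "cx", "cy" (pixels), "k1" (the pictures are not rectified: a ray, as slopes to the right and down, at radius r is drawn at 1 + k1 r^2 times it, then the intrinsics apply), "R" (3x3) and "t" (3): a world point X has camera coordinates R X + t. Camera axes: x right, y down, z forward; pixel columns grow to the right and rows downward; lengths in m; the calibration is good to about 2 mm. A picture is of the moment at which its call begins. There is no depth.
- env.hand_in(): hands the job in; it is judged then, once.
The state is a dict: "t": time; "joint_pos": joint angles; "dq": joint speeds; "effort": joint torques, N m; "position": TCP position; "ee_rot": TCP orientation; "ft_force": force on the tool from outside, world axes, zero at the start; "moment": the same for the moment, N m; "width": finger opening in m; "gripper_force": force on a finger pad.
Only numpy, scipy, OpenCV 4.12 (cv2) and the standard library are available. Lean on these libraries where they do the work, as an engineer would, in place of code of your own. Each camera call takes 0.05 s, during which the arm holds its last target. There are 200 camera calls.

## Working session

There is one attempt and no reset: what is moved stays moved. The work goes in short steps, Python scripts to look and compute and a shell command to move; the robot and the scene stay as the last step left them, time stands still between calls to the robot, and variables do not carry over. Pictures are saved under pics/ and viewed, at most 10 in all, crops included, and the job is handed in when it is done.

```bash
mkdir -p pics
cat > h.py <<'E'
import numpy as np, cv2
from cell import env
def save(c,n): cv2.imwrite('pics/'+n+'.png',c['color'])
def ray(c,u,v):
    K=np.array([[c['fx'],0,c['cx']],[0,c['fy'],c['cy']],[0,0,1.]])
    p=cv2.undistortPoints(np.array([[[u,v]]],float),K,np.array([c['k1'],0,0,0.]))[0,0]
    # k1 forward model identical to OpenCV
    R=np.array(c['R']);t=np.array(c['t'])
    return -R.T@t, R.T@np.array([p[0],p[1],1])
def onz(c,u,v,z):
    o,d=ray(c,u,v); return o+d*(z-o[2])/d[2]
def proj(c,X):
    K=np.array([[c['fx'],0,c['cx']],[0,c['fy'],c['cy']],[0,0,1.]])
    return cv2.projectPoints(np.array([X],float),cv2.Rodrigues(np.array(c['R']))[0],np.array(c['t'],float),K,np.array([c['k1'],0,0,0.]))[0][0,0]
E
python3 - <<'E'
from h import *
for n in('top','side'):
    c=env.camera(n);save(c,n+'0');print(n,c['fx'],c['k1'],(-np.array(c['R']).T@c['t']).round(3),np.round(c['R'],2).tolist())
s=env.read_state();print(s)
E
```

```text
top 524.3736396748727 -0.11716859846483187 [ 0.253 -0.019  1.339] [[-0.01, -1.0, -0.01], [-0.98, 0.01, -0.19], [0.19, 0.01, -0.98]]
side 481.86802573449575 -0.01827362191886928 [-0.133 -0.885  0.724] [[0.81, -0.59, -0.02], [-0.3, -0.38, -0.88], [0.51, 0.71, -0.48]]
{'t': 0.1, 'joint_pos': array([ 1.23138645e+00,  3.00417983e-01,  1.52154199e+00, -3.64012404e-05,
        1.32066414e+00, -6.65876835e-02]), 'dq': array([-0.00206947, -0.00222352,  0.00025263,  0.00052128, -0.00054505,
       -0.00052485]), 'effort': array([ 1.92625455e-03, -5.44373953e+01, -3.62364399e+01, -1.08876447e-04,
        3.06364869e-03,  6.41786255e-05]), 'position': array([0.14813218, 0.52945794, 0.23076698]), 'ee_rot': array([-3.14056114e+00, -3.34506831e-05,  2.86877947e+00]), 'ft_force': array([-0.51643849, -0.34588325,  0.07747727]), 'moment': array([ 0.02203586, -0.03933183, -0.01585774]), 'gripper_force': 0.0, 'width': 0.08577384758677692}
```

View pics/top0.png

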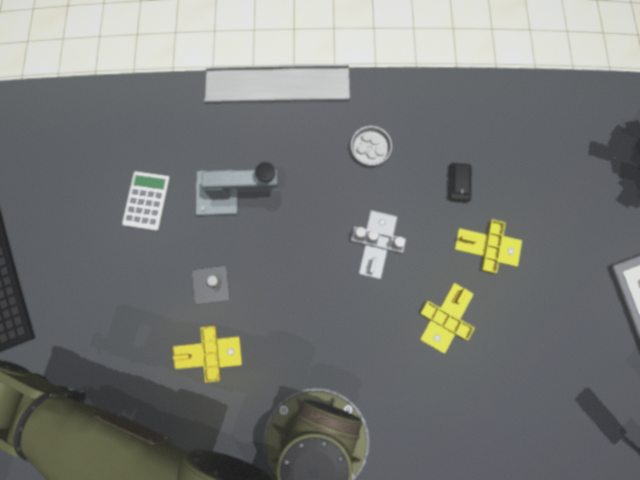

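View pics/side0.png

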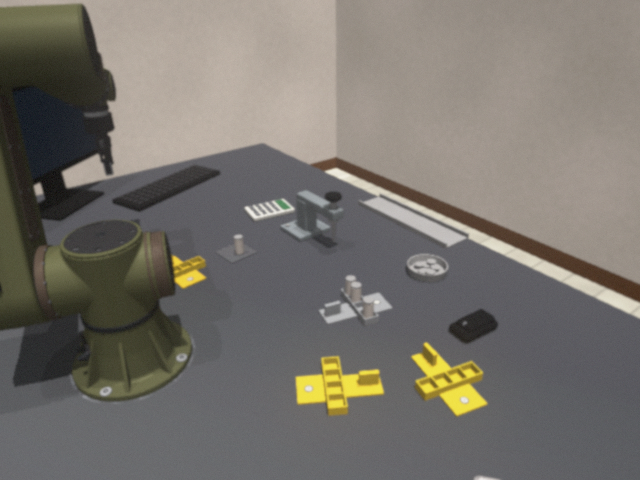

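The top view shows the grey tray at (377,245). Its ring is at (382,222), its fin at (372,266), and its rolls near (360,233), (373,237) and (398,242). The spare roll is on the mat at (212,283). The press is at (235,190), with the cap at (265,172). Of the tray-like things, the yellow ones at (490,247), (447,318) and (208,354) are decoys, and the grey one at (377,245) is the one meant. I'll confirm this in an enlarged crop.

Run:
```python
from h import *
t=env.camera('top')['color'];s=env.camera('side')['color']
z=lambda im,x,y,w,h,f:cv2.resize(im[y:y+h,x:x+w],None,fx=f,fy=f,interpolation=cv2.INTER_CUBIC)
a=z(t,340,200,80,90,5)            # 400x450
b=z(t,185,150,100,160,2.8125)      # 281x450
im=np.zeros((450,690,3),np.uint8);im[:,:400]=a;im[:,402:402+b.shape[1]]=b
cv2.imwrite('pics/crop1.png',im)
a=z(s,310,265,90,70,4.4);b=z(s,210,180,150,100,2.6)
im=np.zeros((320,800,3),np.uint8);im[:a.shape[0],:a.shape[1]]=a;im[:b.shape[0],405:405+b.shape[1]]=b
cv2.imwrite('pics/crop2.png',im)
```

```text
(no output)
```

View pics/crop1.png

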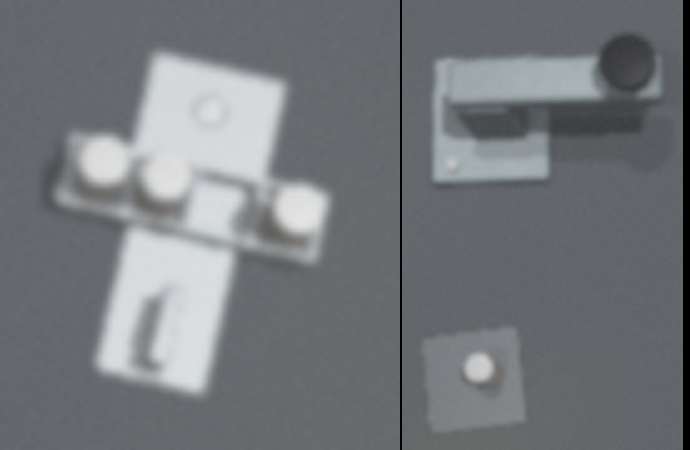

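View pics/crop2.png

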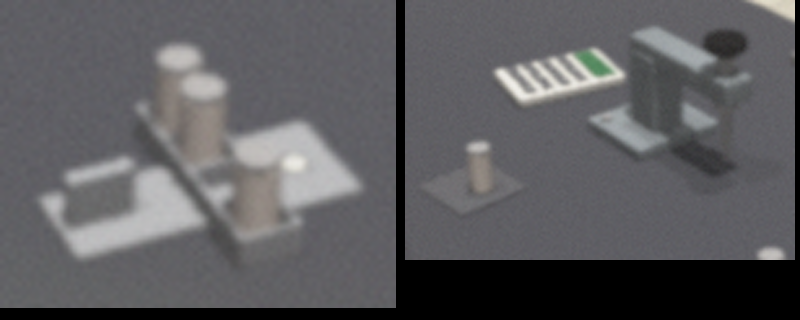

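The crops confirm the grey tray with three rolls. Its ring is at top-view (382,222), and the empty pocket is third from the left (cell1). The spare roll is at (212,281). The press arm runs toward world +y and the cap is at (265,172).

```bash
cat >> h.py <<'E'
def fit(P,Q):  # 2D rigid P->Q
    P=np.array(P);Q=np.array(Q);a=P-P.mean(0);b=Q-Q.mean(0)
    th=np.arctan2((a[:,0]*b[:,1]-a[:,1]*b[:,0]).sum(),(a*b).sum())
    R=np.array([[np.cos(th),-np.sin(th)],[np.sin(th),np.cos(th)]]);o=Q.mean(0)-R@P.mean(0)
    return th,R,o,(P@R.T+o-Q)
def tri(*cuv):
    A=np.zeros((3,3));b=np.zeros(3)
    for c,u,v in cuv:
        o,d=ray(c,u,v);d/=np.linalg.norm(d);M=np.eye(3)-np.outer(d,d);A+=M;b+=M@o
    return np.linalg.solve(A,b)
E
python3 - <<'E'
from h import *
np.set_printoptions(precision=4,suppress=True)
c=env.camera('top');s=env.camera('side')
A=lambda x,y:(340+(x+.5)/5-.5,200+(y+.5)/5-.5)
B=lambda x,y:(185+(x-402+.5)/2.8125-.5,150+(y+.5)/2.8125-.5)
Q=[onz(c,*A(*p),.004)[:2] for p in [(152,52),(287,82),(97,372),(207,395),(211,111)]]
th,R,o,r=fit([(.074,.035),(.074,-.035),(-.095,.028),(-.095,-.028),(.05,0)],Q)
print('tray',np.degrees(th),o,'res',r*1000)
for n,p in dict(mark=(.05,0),fin=(-.07,0),c1=(0,-.0165)).items():print(n,R@p+o)
for p in [(103,160),(166,178),(298,209)]:
    w=onz(c,*A(*p),.060)[:2];print('roll in tray',R.T@(w-o))
print('spare top',onz(c,*B(479,368),.060))
C=lambda x,y:(210+(x-405+.5)/2.6-.5,180+(y+.5)/2.6-.5)
print('spare tri',tri((c,*B(479,368)),(s,*C(479,147))))
g=cv2.cvtColor(c['color'],cv2.COLOR_BGR2GRAY)
for nm,im,(x,y,w,h) in(('top',c['color'],(248,155,35,35)),('side',s['color'],(318,185,35,20))):
    m=(im[y:y+h,x:x+w].max(2)<45).astype(np.uint8);n,l,st,ce=cv2.connectedComponentsWithStats(m);i=1+st[1:,4].argmax();print(nm,'cap',st[i],ce[i]+[x,y])
    for k in range(h if 0 else 0):pass
print('cap top0',onz(c,*B(627,62),.176),'cap tri',tri((c,*B(627,62)),(s,*C(725,42))))
# mat corners, press arm edges
print('mat',[onz(c,*B(*p),.004)[:2] for p in[(424,338),(518,328),(525,422),(434,430)]])
print('arm',[onz(c,*B(*p),.132)[:2] for p in[(450,60),(450,102),(660,98)]])
print('foot',[onz(c,*B(*p),.016)[:2] for p in[(433,60),(432,181),(549,181)]])
E
```

```text
tray -13.644285006879375 [ 0.5011 -0.1642] res [[-0.9596 -1.0185]
 [-0.4718  1.2281]
 [ 1.2593 -1.1411]
 [ 0.6576  0.4483]
 [-0.4854  0.4832]]
mark [ 0.5496 -0.176 ]
fin [ 0.433  -0.1477]
c1 [ 0.4972 -0.1803]
roll in tray [0.0004 0.0505]
roll in tray [-0.0016  0.0181]
roll in tray [-0.0022 -0.0492]
spare top [0.3952 0.2522 0.06  ]
spare tri [0.3944 0.2527 0.0595]Traceback (most recent call last):
  File "<stdin>", line 17, in <module>
ValueError: attempt to get argmax of an empty sequence
```

```bash
python3 -m crank '{"hand":[0.2,0.2,0.2,0.2,0.2,0.2,0.2,0.2],"dp":[[0.031,-0.035,-0.006],[0.031,-0.035,-0.006],[0.031,-0.035,-0.006],[0.031,-0.035,-0.006],[0.031,-0.035,-0.006],[0.031,-0.035,-0.006],[0.031,-0.035,-0.006],[0.031,-0.035,-0.006]],"spin":[-5.5,-5.5,-5.5,-5.5,-5.5,-5.5,-5.5,-5.5]}' 40
python3 - <<'E'
from h import *
np.set_printoptions(precision=4,suppress=True)
c=env.camera('top');s=env.camera('side')
R=[]
for nm,q,(x,y,w,h) in(('top',c,(250,158,32,28)),('side',s,(320,187,30,16))):
    im=q['color'][y:y+h,x:x+w].max(2);m=(im<65).astype(np.uint8);n,l,st,ce=cv2.connectedComponentsWithStats(m);print(im.min())
    i=1+st[1:,4].argmax();st[i,:2]+=[x,y];print(nm,'cap',st[i],ce[i]+[x,y]);R.append((q,*(ce[i]+[x,y])))
print('tri',tri(*R),onz(*R[0],.176),onz(*R[0],.17))
B=lambda x,y:(185+(x-402+.5)/2.8125-.5,150+(y+.5)/2.8125-.5)
print('arm',[onz(c,*B(*p),.132)[:2] for p in[(450,60),(450,102),(660,98)]])
print('foot',[onz(c,*B(*p),.016)[:2] for p in[(433,60),(432,181),(549,181)]])
E
```

```text
t: 1.1
position: [0.3971, 0.248, 0.1832]
ee_rot: [3.141, -0.0, 2.097]
ft_force: [1.2, 0.9, -0.0]
width: 0.0682
gripper_force: 0.0
60
top cap [257 164  13  12  66] [261.3939 167.9697]
45
side cap [326 192  15  10 113] [332.9912 196.5133]
tri [0.6461 0.1226 0.1605] [0.6439 0.1191 0.176 ] [0.646  0.1198 0.17  ]
arm [array([0.6539, 0.2699]), array([0.6161, 0.2685]), array([0.6165, 0.0877])]
foot [array([0.6928, 0.314 ]), array([0.5749, 0.3104]), array([0.5732, 0.2007])]
```

```bash
python3 -m crank '{"hand":[0.2,0.2,0.2,0.2,0.7,0.8,0.8,0.8],"dp":[[-0.001,0.002,-0.045],[-0.001,0.0025,-0.045],[0,0,-0.04],[0,0,-0.025],[0,0,0],[0,0,0],[0,0,0],[0,0,0]],"spin":[0,0,0,0,0,0,0,0]}' 40
python3 -m crank '{"hand":[0.8,0.8,0.8,0.8],"dp":[[0,0,0],[0,0,0.01],[0,0,0.03],[0,0,0.04]],"spin":[0,0,0,0]}' 40
```

```text
t: 2.0
position: [0.3949, 0.2547, 0.03]
ee_rot: [3.139, -0.0, 2.101]
ft_force: [-2.3, -0.1, 8.5]
width: 0.0239
gripper_force: 39.3
t: 2.4
position: [0.3935, 0.2537, 0.1092]
ee_rot: [-3.139, -0.0, 2.101]
ft_force: [1.2, -0.9, -2.2]
width: 0.0238
gripper_force: 39.5
```

```bash
python3 -m crank '{"hand":[0.8,0.8,0.8,0.8,0.8,0.8,0.8,0.8],"dp":[[0.01,-0.042,0.006],[0.01,-0.042,0.006],[0.01,-0.042,0.006],[0.01,-0.042,0],[0.01,-0.042,0],[0.01,-0.042,0],[0.01,-0.042,0],[0.01,-0.042,0]],"spin":[-5.5,-5.5,-5.5,-5.5,-5.5,-5.5,-5.5,-5.5]}'
python3 -m crank '{"hand":[0.8,0.8,0.8,0.8],"dp":[[0.012,-0.042,0],[0.012,-0.042,0],[0,-0.014,0],[0,0,0]],"spin":[0,0,0,0]}'
python3 - <<'E'
from h import *
c=env.camera('top');s=env.camera('side')
z=lambda im,x,y,w,h,f:cv2.resize(im[y:y+h,x:x+w],None,fx=f,fy=f,interpolation=cv2.INTER_CUBIC)
im=np.zeros((400,800,3),np.uint8);im[:,:400]=z(s['color'],310,235,100,100,4);im[:,400:]=z(c['color'],235,145,50,50,8)
cv2.imwrite('pics/crop3.png',im);p=env.read_state()['position'];print(p,env.read_state()['ee_rot'])
print('expected roll bottom px side',proj(s,[p[0],p[1],p[2]-.026]))
E
```

```text
t: 3.2
position: [0.4744, -0.0837, 0.1276]
ee_rot: [3.14, -0.0, 1.329]
ft_force: [0.6, 0.9, -1.5]
width: 0.0241
gripper_force: 39.6
t: 3.6
position: [0.4979, -0.1814, 0.1269]
ee_rot: [3.141, 0.0, 1.33]
ft_force: [-0.1, 0.4, -2.0]
width: 0.0237
gripper_force: 39.7
[ 0.49788853 -0.17921287  0.12670042] [-3.14156018e+00 -1.77363020e-04  1.33273765e+00]
expected roll bottom px side [363.54207406 276.67867851]
```

View pics/crop3.png

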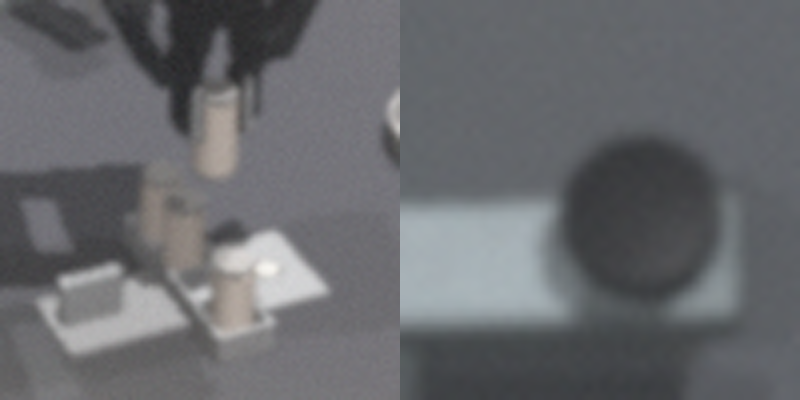

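The roll is held straight, with its bottom at side-view (363.6,277), as predicted. The cap shows centred at about (264.8,171.4) in the top view.

```bash
python3 -m crank '{"hand":[0.8,0.8,0.8,0.8,0.8,0.8],"dp":[[-0.001,-0.0005,-0.03],[0,0,-0.03],[0,0,-0.013],[0,0,-0.01],[0,0,-0.005],[0,0,0]],"spin":[0,0,0,0,0,0]}'
python3 -c "
from h import *
c=env.camera('top')
print(onz(c,264.8,171.4,.176),onz(c,264.8,171.4,.170))"
```

```text
t: 4.3
position: [0.4974, -0.1802, 0.0386]
ee_rot: [3.141, 0.0, 1.333]
ft_force: [0.2, -0.5, -2.3]
width: 0.0237
gripper_force: 39.7
[0.63541655 0.11105373 0.176     ] [0.63739204 0.11172603 0.17      ]
```

```bash
python3 -m crank '{"hand":[0.8,0.8,0.8,0.6,0.45,0.45],"dp":[[0,0,-0.005],[0,0,-0.003],[0,0,0],[0,0,0],[0,0,0],[0,0,0]],"spin":[0,0,0,0,0,0]}'
python3 -m crank '{"hand":[0.45,0.45,0.45,0.3,0.3],"dp":[[0,0,0.02],[0,0,0.04],[0,0,0.04],[-0.03,0,0.02],[-0.04,0.03,0]],"spin":[0,0,0,0,0]}'
```

```text
t: 4.95
position: [0.4973, -0.1804, 0.0305]
ee_rot: [3.141, 0.0, 1.333]
ft_force: [0.1, 0.3, -0.5]
width: 0.0467
gripper_force: 0.0
t: 5.45
position: [0.4281, -0.152, 0.153]
ee_rot: [3.136, 0.001, 1.331]
ft_force: [1.0, 0.4, 0.1]
width: 0.0599
gripper_force: 0.0
```

```bash
python3 -m crank '{"hand":[0.3,0.3,0.3,0.3,0.3,0.3,0.3,0.3],"dp":[[0.005,0.0043,0],[0,0,0],[0,0,0],[0,0,0],[0,0,0],[0,0,0],[0,0,0],[0,0,0]],"spin":[8.2,8.2,8.2,8.2,8.2,8.2,8.2,8.2]}'
python3 -m crank '{"hand":[0.3,0.3,0.3,0.3],"dp":[[0,0,0],[0,0,0],[0,0,0],[0,0,0]],"spin":[8.2,8.2,8.2,0]}' 100
python3 - <<'E'
from h import *
c=env.camera('top');s=env.camera('side')
z=lambda im,x,y,w,h,f:cv2.resize(im[y:y+h,x:x+w],None,fx=f,fy=f,interpolation=cv2.INTER_CUBIC)
im=np.zeros((400,800,3),np.uint8);im[:,:400]=z(s['color'],310,235,100,100,4);im[:,400:]=z(c['color'],335,195,90,90,4.445)[:400,:400]
cv2.imwrite('pics/crop4.png',im);st=env.read_state();print(st['position'],st['ee_rot'],st['joint_pos'])
print(proj(s,[.433,-.1477,.036]),proj(c,[.433,-.1477,.036]))
E
```

```text
t: 6.25
position: [0.4322, -0.146, 0.1504]
ee_rot: [3.142, 0.0, 2.484]
ft_force: [-0.7, 0.1, 0.6]
width: 0.0596
gripper_force: 0.0
t: 6.65
position: [0.4322, -0.1461, 0.1504]
ee_rot: [-3.142, 0.0, 2.91]
ft_force: [-0.2, -0.1, -0.0]
width: 0.0598
gripper_force: 0.0
[ 0.43219209 -0.14605452  0.15036927] [-3.14155711e+00  1.80185261e-04  2.90286565e+00] [-4.06200734e-01  1.82126849e-01  1.86943807e+00 -5.65092800e-06
  1.08984415e+00 -1.73826744e+00]
[333.51242427 303.01545454] [373.31227036 264.76408714]
```

View pics/crop4.png

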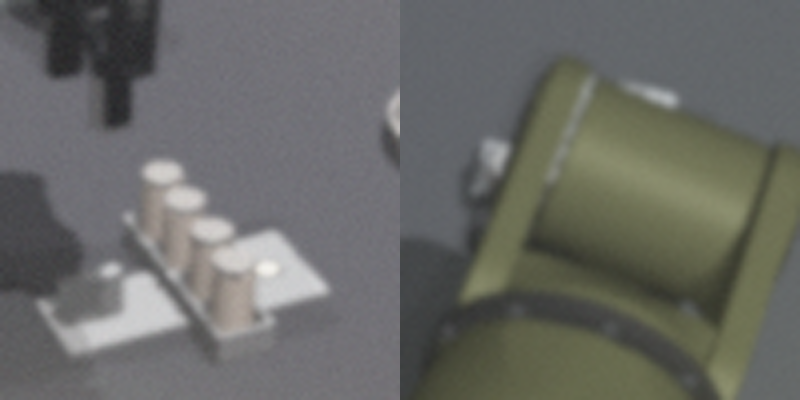

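All four rolls stand in the tray's row, and the fin top is at side crop (90,273), where I predicted it. Next I'll descend and pinch it.

```bash
python3 -m crank '{"hand":[0.3,0.3,0.3,0.3,0.3,0.6,0.95,0.95],"dp":[[0,-0.0015,-0.04],[0,0,-0.04],[0,0,-0.03],[0,0,-0.018],[0,0,-0.008],[0,0,-0.001],[0,0,0],[0,0,0]],"spin":[0,0,0,0,0,0,0,0]}' 100
python3 -m crank '{"hand":[0.95,0.95,0.95],"dp":[[0,0,0],[0,0,0],[0,0,0]],"spin":[0,0,0]}' 100
python3 -c "
from h import *
print(env.read_state())"
```

```text
t: 7.55
position: [0.4327, -0.1478, 0.0143]
ee_rot: [-3.141, 0.002, 2.906]
ft_force: [-0.6, -0.1, 0.1]
width: 0.0163
gripper_force: 0.0
t: 7.85
position: [0.4328, -0.1478, 0.0145]
ee_rot: [-3.141, 0.002, 2.906]
ft_force: [-2.9, 1.0, 8.9]
width: 0.0078
gripper_force: 98.8
{'t': 7.85, 'joint_pos': array([-4.09223464e-01,  4.19296752e-01,  1.95082912e+00,  1.85389516e-04,
        7.69628735e-01, -1.74497740e+00]), 'dq': array([ 0.00080813,  0.00112838, -0.00077287, -0.00048736,  0.00054824,
       -0.00058438]), 'effort': array([  0.09797357, -45.55365443, -23.33269894,  -0.19025498,
        -0.71032254,  -0.24074203]), 'position': array([ 0.43275873, -0.14776258,  0.01453158]), 'ee_rot': array([-3.14140141e+00,  1.83262912e-03,  2.90641741e+00]), 'ft_force': array([-2.88326444,  0.99650502,  8.88623603]), 'moment': array([ 0.23574108,  0.44351016, -0.19024235]), 'gripper_force': 98.78783583641052, 'width': 0.007814521925370996}
```

```bash
python3 -m crank '{"hand":[0.95,0.95,0.95,0.95,0.95,0.95,0.95,0.95],"dp":[[0.0015,0.005,0],[0.003,0.01,0],[0.0045,0.015,0],[0.0045,0.015,0],[0.0045,0.015,0],[0.0045,0.015,0],[0.003,0.01,0],[0.0015,0.005,0]],"spin":[0,0,0,0,0,0,0,0]}' 100
```

```text
t: 8.65
position: [0.4601, -0.0575, 0.0145]
ee_rot: [-3.141, 0.002, 2.907]
ft_force: [-1.8, -7.9, 6.7]
width: 0.0078
gripper_force: 98.6
```

```bash
python3 -m crank '{"hand":[0.95,0.95,0.95,0.95,0.95,0.95,0.95,0.95],"dp":[[0.0015,0.005,0],[0.0035,0.012,0],[0.0045,0.015,0],[0.0045,0.015,0],[0.0045,0.015,0],[0.0045,0.015,0],[0.0035,0.012,0],[0.0015,0.005,0]],"spin":[0,0,0,0,0,0,0,0]}' 100
```

```text
t: 9.45
position: [0.4881, 0.0368, 0.0145]
ee_rot: [-3.141, 0.002, 2.907]
ft_force: [-2.4, -7.4, 8.5]
width: 0.0076
gripper_force: 99.1
```

```bash
python3 -m crank '{"hand":[0.95,0.95,0.95,0.95,0.95,0.95,0.95,0.95],"dp":[[0.0015,0.005,0],[0.0035,0.012,0],[0.0045,0.015,0],[0.0045,0.015,0],[0.0045,0.015,0],[0.003,0.01,0],[0.0015,0.005,0],[0,0,0]],"spin":[0,0,0,0,0,0,0,0]}' 100
python3 - <<'E'
from h import *
c=env.camera('top');s=env.camera('side')
z=lambda im,x,y,w,h,f:cv2.resize(im[y:y+h,x:x+w],None,fx=f,fy=f,interpolation=cv2.INTER_CUBIC)
im=np.zeros((480,800,3),np.uint8);im[:,:480]=z(s['color'],270,185,80,80,6);im[:320,480:]=z(c['color'],220,150,80,80,4)
cv2.imwrite('pics/crop5.png',im);st=env.read_state();p=st['position'];print(p,st['ee_rot'])
th=st['ee_rot'][2]-np.pi
m=[p[0]+.12*np.cos(th),p[1]+.12*np.sin(th)];print('mark est',m,'px side',proj(s,[*m,.004]),'top',proj(c,[*m,.004]))
print('tip est px side',proj(s,[.635,.111,.022]),'below',proj(s,[.635,.111,.004]))
E
```

```text
t: 10.25
position: [0.5111, 0.1141, 0.0146]
ee_rot: [3.141, 0.002, 2.907]
ft_force: [0.9, 1.7, 4.9]
width: 0.0083
gripper_force: 98.4
[0.51104411 0.11395375 0.0145541 ] [3.14021594e+00 2.29284923e-03 2.90687626e+00]
mark est [np.float64(0.6277537508096276), np.float64(0.08604568700846568)] px side [337.16407017 250.17808887] top [281.2701131  194.38187272]
tip est px side [333.88447958 240.91725204] below [333.92499337 246.14488626]
```

View pics/crop5.png

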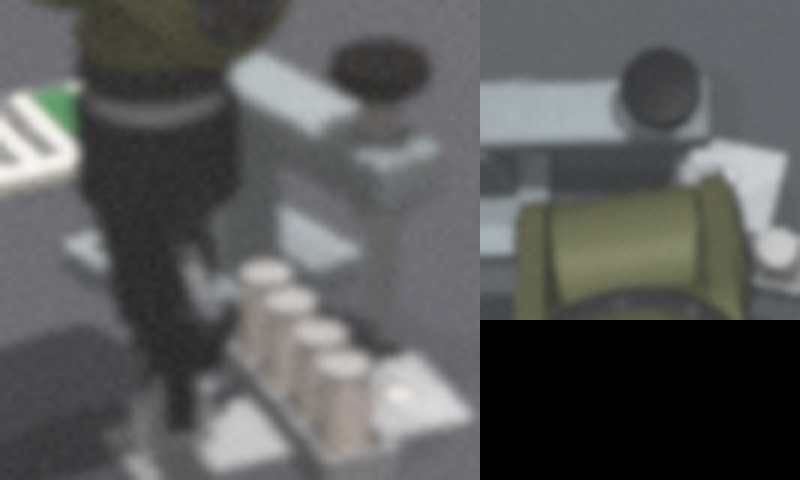

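The side view shows the ring at about (336,250) and the tip at about (333,241). The ring is roughly 25 mm short in y. I'll move most of that distance and measure again.

```bash
python3 -m crank '{"hand":[0.95,0.95,0.95,0.95,0.95],"dp":[[0.001,0.005,0],[0.002,0.008,0],[0.002,0.007,0],[0.001,0.003,0],[0,0,0]],"spin":[0,0,0,0,0]}' 100
python3 - <<'E'
from h import *
np.set_printoptions(precision=1,suppress=True,linewidth=200)
F=np.mean([env.camera('side')['color'].astype(float) for _ in range(6)],0);s=env.camera('side');c=env.camera('top')
G=F.mean(2)
for v in range(220,252,1): print(v,G[v,324:346].round().astype(int))
st=env.read_state();p=st['position'];th=st['ee_rot'][2]-np.pi
m=[p[0]+.12*np.cos(th),p[1]+.12*np.sin(th)];print(p,'mark',m,proj(s,[*m,.004]))
im=np.zeros((480,800,3),np.uint8);im[:,:480]=cv2.resize(F[208:256,310:358].clip(0,255).astype(np.uint8),None,fx=10,fy=10,interpolation=cv2.INTER_CUBIC)
im[:320,480:]=cv2.resize(c['color'][150:230,220:300],None,fx=4,fy=4,interpolation=cv2.INTER_CUBIC)
cv2.imwrite('pics/crop6.png',im)
E
```

```text
t: 10.85
position: [0.5169, 0.1366, 0.0145]
ee_rot: [3.141, 0.002, 2.907]
ft_force: [-0.6, -0.1, 6.7]
width: 0.008
gripper_force: 98.8
220 [111 111 112 108 102  95  92  92  92  98  98  97  96  97 101 108 111 112 110 112 112 111]
221 [116 113 111 109 105 100  96  98  97  99  99  97  98 101 106 110 110 113 112 112 112 112]
222 [130 118 114 111 108 107 102 100 100 100 100 100 104 106 109 112 112 111 112 112 113 113]
223 [154 138 123 115 112 111 108 102 101 100 100 100 105 109 111 112 112 112 112 112 112 113]
224 [171 161 147 132 122 114 109 104 100  99  99 100 105 109 112 112 112 112 113 111 112 112]
225 [176 175 169 159 145 130 114 105  99 100  97 100 105 110 112 111 111 111 113 112 112 111]
226 [174 176 176 173 163 144 121 106 100 100  99 101 105 110 112 111 112 112 112 111 112 112]
227 [170 169 168 164 156 138 118 104 100  99  98 101 106 109 112 112 112 111 112 111 112 112]
228 [158 153 144 135 128 119 108 102  99 100  98 100 105 110 111 110 113 113 112 112 111 111]
229 [136 126 118 111 107 106 105 102  98  99  97 101 106 110 111 111 112 112 111 112 111 113]
230 [112 106 102 100  99 
[... 1441 characters left out ...]
 189 192 185 165 140 117 107 105 103]
246 [151 153 153 146 138 131 137 163 194 209 206 194 192 196 200 196 185 166 139 119 107 105]
247 [154 156 154 151 149 152 159 180 202 212 206 195 191 199 204 202 198 185 166 139 118 107]
248 [154 156 154 151 154 162 167 175 183 186 185 183 188 200 209 209 206 198 187 167 140 117]
249 [156 158 154 151 155 162 169 170 172 174 176 179 187 199 209 212 210 206 201 189 168 136]
250 [154 157 154 152 155 163 169 170 172 174 179 184 189 199 207 211 211 208 202 195 178 149]
251 [156 157 154 152 156 166 172 173 176 180 185 189 191 194 195 196 196 192 182 171 158 138]
[0.5 0.1 0. ] mark [np.float64(0.6336461426339711), np.float64(0.10859810246037026)] [334.1 246.6]
```

View pics/crop6.png

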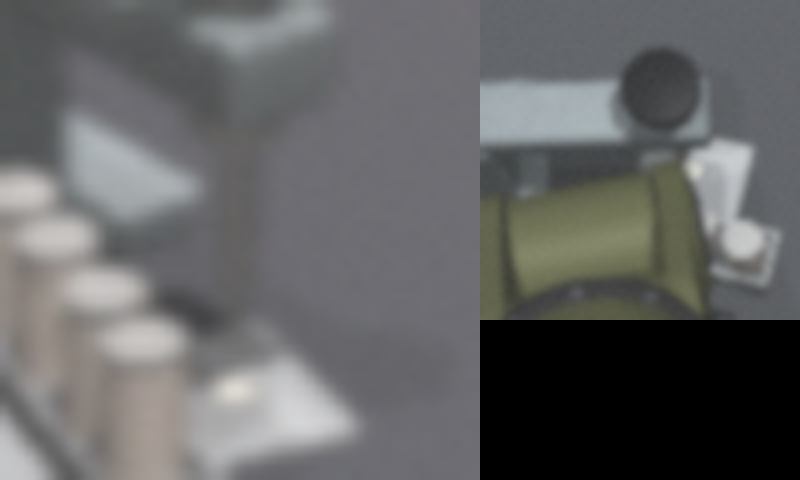

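The side view shows the ring at (333.0,246.6) and the rod centre near u≈333.3, so they are nearly aligned. I'll make the small remaining shift, let go, and check in the unobstructed top view.

```bash
python3 -m crank '{"hand":[0.95,0.95,0.6,0.3,0.3],"dp":[[0.0014,0.0024,0],[0,0,0],[0,0,0],[0,0,0],[0,0,0]],"spin":[0,0,0,0,0]}' 100
python3 -m crank '{"hand":[0.3,0.3,0.3,0.3,0.3,0.3,0.3,0.3],"dp":[[0,0,0.01],[0,0,0.03],[0,0,0.04],[-0.01,0,0.04],[-0.02,-0.04,0.03],[-0.02,-0.04,0.03],[-0.02,-0.04,0.02],[-0.02,-0.04,0.01]],"spin":[0,0,0,0,0,0,0,0]}' 
python3 -m crank '{"hand":[0.3,0.3,0.3,0.3],"dp":[[-0.02,-0.045,0],[-0.02,-0.045,0],[-0.01,-0.045,0],[0,0,0]],"spin":[0,0,0,0]}'
python3 - <<'E'
from h import *
L=[env.camera('top') for _ in range(8)];c=L[0]
F=np.mean([q['color'].astype(np.float32) for q in L],0);np.save('F.npy',F)
S=[env.camera('side') for _ in range(8)];FS=np.mean([q['color'].astype(np.float32) for q in S],0);np.save('FS.npy',FS)
im=np.zeros((480,800,3),np.uint8)
im[:,:480]=cv2.resize(F[155:215,235:295].clip(0,255).astype(np.uint8),None,fx=8,fy=8,interpolation=cv2.INTER_CUBIC)
im[:320,480:]=cv2.resize(FS[180:260,290:370].clip(0,255).astype(np.uint8),None,fx=4,fy=4,interpolation=cv2.INTER_CUBIC)
cv2.imwrite('pics/crop7.png',im)
print(proj(c,[.635,.111,.004]),proj(c,[.635,.111,.176]),proj(S[0],[.635,.111,.17]))
E
```

```text
t: 11.75
position: [0.5176, 0.1389, 0.0134]
ee_rot: [3.142, 0.0, 2.907]
ft_force: [0.1, -0.2, 0.5]
width: 0.0509
gripper_force: 0.0
t: 12.55
position: [0.4298, -0.0166, 0.2215]
ee_rot: [3.141, 0.003, 2.908]
ft_force: [1.9, -1.3, -0.6]
width: 0.0598
gripper_force: 0.0
t: 12.95
position: [0.3791, -0.1543, 0.2198]
ee_rot: [-3.141, 0.001, 2.902]
ft_force: [0.2, 0.9, -0.0]
width: 0.0596
gripper_force: 0.0
[271.86003032 191.8794183 ] [264.82108236 171.57062376] [333.52926315 195.43476079]
```

View pics/crop7.png

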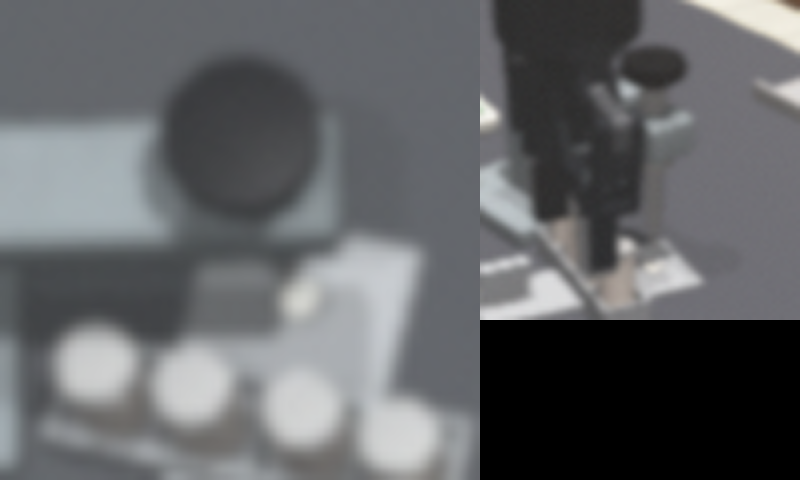

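The top view shows the ring at (272.0,192.0) and the cap disc at about (264.8,171.3). The predictions for an aligned pair were (271.9,191.9) and (264.8,171.6). I'll check numerically, including the rod in the side view.

Run:
```python
from h import *
np.set_printoptions(precision=2,suppress=True,linewidth=200)
c=env.camera('top');s=env.camera('side');F=np.load('F.npy').mean(2);S=np.load('FS.npy').mean(2)
U=cv2.resize(F,None,fx=1,fy=1)
samp=lambda G,x,y:cv2.remap(G.astype(np.float32),np.float32([[x]]),np.float32([[y]]),cv2.INTER_CUBIC)[0,0]
def edges(G,cx,cy,angs,r0,r1):
    P=[]
    for a in np.radians(angs):
        r=np.arange(r0,r1,.1);v=np.array([samp(G,cx+k*np.cos(a),cy+k*np.sin(a)) for k in r]);v=cv2.GaussianBlur(v[None].astype(np.float32),(0,0),3)[0]
        k=np.gradient(v).argmax();P.append((cx+r[k]*np.cos(a),cy+r[k]*np.sin(a)))
    return np.array(P)
P=edges(F,264.8,171.4,range(-175,0,8),8,12.5)   # upper half = rim of the top face
W=np.array([onz(c,*p,.176)[:2] for p in P])
A=np.c_[2*W,np.ones(len(W))];x=np.linalg.lstsq(A,(W**2).sum(1),rcond=None)[0];print('cap',x[:2],'r',np.sqrt(x[2]+x[0]**2+x[1]**2))
# ring white: brightness centroid
w=np.load('F.npy')[188:197,268:277].mean(2);w=np.clip(w-190,0,None);yy,xx=np.mgrid[188:197,268:277]
u,v=(w*xx).sum()/w.sum(),(w*yy).sum()/w.sum();print('ring px',u,v,onz(c,u,v,.004)); print(np.load('F.npy')[188:197,266:277].mean(2).round().astype(int))
print(S[222:252,326:346].round().astype(int))
```

```text
cap [0.64 0.11] r 0.022860874463152166
ring px 272.44334173227867 191.94203675953696 [0.63 0.11 0.  ]
[[112 110 102  93  87 100 128 155 172 181 188]
 [121 120 114 105 102 122 152 174 182 188 193]
 [118 118 115 114 125 151 177 190 187 183 185]
 [110 110 110 121 150 180 196 201 190 175 173]
 [107 106 108 127 164 195 208 204 187 168 166]
 [106 106 107 125 162 193 204 196 177 164 166]
 [106 106 107 120 150 176 184 177 168 166 170]
 [108 108 110 123 146 165 170 168 167 171 173]
 [121 121 126 139 156 167 171 171 172 173 174]]
[[ 50  50  50  56  71  89  99 102 102 102 106 110 112 114 114 115 115 114 116 114]
 [ 50  50  50  57  73  89  99 102 101 102 107 112 114 114 114 114 114 115 114 115]
 [ 53  51  52  59  74  90  99 101 100 102 107 112 114 115 115 114 114 115 115 114]
 [ 56  50  50  60  78  91  99 101 100 102 108 112 113 115 115 114 115 114 114 114]
 [ 52  48  51  60  80  93  98 102 101 102 108 112 114 113 115 114 114 115 116 114]
 [ 48  48  50  61  81  94  99 101  99 102 108 112 115 114 115 115 115 115 114 115]
 [ 49  49  52  64  82  94 100 101 101 102 108 112 113 114 114 115 114 114 11
[... 1216 characters left out ...]
50 156 144 125 111 108 106 105 106]
 [140 141 131 118 118 124 129 135 146 152 159 173 182 172 148 123 110 107 105 106]
 [141 142 131 118 123 142 156 168 183 189 190 194 198 191 171 144 122 109 108 106]
 [148 147 139 134 145 174 195 204 207 203 202 205 205 200 189 170 143 121 110 107]
 [154 151 153 160 168 186 204 212 207 200 203 209 211 207 202 189 169 143 121 111]
 [157 155 161 172 181 187 193 196 194 193 199 207 212 214 210 203 191 172 146 122]
 [157 156 162 177 187 189 189 189 191 193 197 205 214 217 216 211 205 194 171 141]
 [157 157 162 177 188 192 192 194 196 199 201 209 215 216 212 207 200 191 174 146]
 [158 154 159 173 187 193 196 200 204 206 205 203 202 199 189 180 169 158 145 129]]
```

Run:
```python
from h import *
c=env.camera('top')
print('ring',onz(c,272.2,192.0,.004)); F=np.load('F.npy').mean(2)
g=cv2.GaussianBlur(F,(0,0),1)
print('row171',[ (u,int(F[171,u])) for u in range(250,280)]);print('col265',[(v,int(F[v,265])) for v in range(158,186)])
```

```text
ring [0.63465483 0.11009632 0.004     ]
row171 [(250, 162), (251, 161), (252, 158), (253, 147), (254, 123), (255, 90), (256, 68), (257, 63), (258, 63), (259, 63), (260, 65), (261, 65), (262, 65), (263, 67), (264, 68), (265, 69), (266, 69), (267, 70), (268, 72), (269, 72), (270, 73), (271, 74), (272, 74), (273, 76), (274, 87), (275, 107), (276, 117), (277, 108), (278, 99), (279, 98)]
col265 [(158, 103), (159, 103), (160, 100), (161, 91), (162, 75), (163, 64), (164, 61), (165, 62), (166, 64), (167, 64), (168, 65), (169, 67), (170, 68), (171, 69), (172, 70), (173, 72), (174, 73), (175, 73), (176, 75), (177, 75), (178, 76), (179, 76), (180, 69), (181, 66), (182, 75), (183, 85), (184, 86), (185, 82)]
```

Both views put the ring about 1.3 mm short in x and 1.5 mm short in y of the tip axis. That's inside the 4 mm margin, but there is time for one small nudge, so I'll regrasp the fin where I left it.

```bash
python3 -m crank '{"hand":[0.3,0.3,0.3,0.3,0.3,0.3,0.3,0.3],"dp":[[0.02,0.043,0],[0.02,0.043,0],[0.02,0.043,0],[0.02,0.042,0],[0.02,0.042,0],[0.02,0.042,-0.01],[0.0185,0.038,-0.02],[0,0,-0.04]],"spin":[0.3,0,0,0,0,0,0,0]}'
python3 -m crank '{"hand":[0.3],"dp":[[0,0,0]],"spin":[0]}'
```

```text
t: 14.7
position: [0.5212, 0.1465, 0.1499]
ee_rot: [3.139, 0.004, 2.916]
ft_force: [1.3, -0.3, -0.0]
width: 0.0599
gripper_force: 0.0
t: 14.8
position: [0.5167, 0.1429, 0.1443]
ee_rot: [-3.138, -0.008, 2.914]
ft_force: [-0.8, 0.1, -0.0]
width: 0.0597
gripper_force: 0.0
```

```bash
python3 -m crank '{"hand":[0.3,0.3,0.3,0.3,0.3],"dp":[[0,0,-0.04],[0,0,-0.04],[0,0,-0.02],[0,0,0],[0,0,0]],"spin":[0,0,0,0,0]}'
```

```text
t: 15.3
position: [0.5198, 0.1422, 0.0509]
ee_rot: [3.141, 0.002, 2.912]
ft_force: [0.8, -0.9, 0.4]
width: 0.0599
gripper_force: 0.0
```

```bash
python3 -m crank '{"hand":[0.3,0.3,0.3,0.6,0.95,0.95,0.95,0.95],"dp":[[-0.0022,-0.0033,-0.015],[0,0,-0.015],[0,0,-0.007],[0,0,0],[0,0,0],[0,0,0],[0,0,0],[0,0,0]],"spin":[-0.3,0,0,0,0,0,0,0]}' 100
python3 -c "
from h import *
print(env.read_state()['position'])"
python3 -m crank '{"hand":[0.95,0.95,0.95,0.6,0.3,0.3],"dp":[[0.0013,0.0014,0],[0,0,0],[0,0,0],[0,0,0],[0,0,0],[0,0,0]],"spin":[0,0,0,0,0,0]}' 100
python3 -m crank '{"hand":[0.3,0.3,0.3,0.3,0.3,0.3,0.3,0.3],"dp":[[0,0,0.01],[0,0,0.03],[0,0,0.04],[-0.01,0,0.04],[-0.02,0,0.04],[-0.03,-0.02,0.03],[-0.03,-0.02,0.02],[0,0,0]],"spin":[0,0,0,0,0,0,0,0]}'
```

```text
t: 16.1
position: [0.5172, 0.1393, 0.0129]
ee_rot: [3.141, 0.001, 2.907]
ft_force: [-1.9, -1.3, 4.7]
width: 0.008
gripper_force: 98.8
[0.51719608 0.13932169 0.01286756]
t: 16.7
position: [0.5181, 0.1408, 0.0121]
ee_rot: [3.141, 0.0, 2.907]
ft_force: [0.2, 0.3, -1.0]
width: 0.0512
gripper_force: 0.0
t: 17.5
position: [0.4267, 0.0996, 0.2257]
ee_rot: [3.14, 0.005, 2.907]
ft_force: [0.4, -0.1, 0.0]
width: 0.0601
gripper_force: 0.0
```

```bash
python3 - <<'E'
from h import *
L=[env.camera('top') for _ in range(4)];F=np.mean([q['color'].astype(float).mean(2) for q in L],0);print(F[186:198,264:280].round().astype(int))
S=np.mean([env.camera('side')['color'].astype(float).mean(2) for _ in range(4)],0);print(S[236:252,326:346].round().astype(int))
E
python3 -m crank '{"hand":[1,1,1,1,1,1,1],"dp":[[0.02,0,0.01],[0.04,0.003,0],[0.045,0.003,0],[0.045,0.003,0],[0.04,0.003,0],[0.02,0,0],[0,0,0]],"spin":[0,0,0,0,0,0,0]}' 40
```

```text
[[ 81  82  82  81  82  79  79  80  87  98 105 113 127 152 175 185]
 [ 93  95  95  92  87  81  78  84 104 127 144 153 162 175 186 192]
 [110 111 111 108 100  91  86  98 129 158 174 183 188 193 195 198]
 [119 120 120 118 110 102 101 121 155 179 188 192 196 197 197 198]
 [116 117 116 116 113 114 125 149 178 194 191 185 186 189 189 191]
 [109 109 109 108 109 124 150 175 194 200 188 175 175 178 179 182]
 [104 105 105 104 108 128 164 191 200 198 183 170 172 174 175 177]
 [104 104 104 104 106 123 159 185 192 185 175 170 172 174 174 174]
 [105 105 105 104 105 119 147 170 177 174 171 172 173 174 174 174]
 [107 107 106 107 110 123 146 164 171 171 172 173 173 174 174 174]
 [120 120 120 121 124 137 155 167 172 173 174 174 173 174 174 175]
 [144 144 145 147 149 157 167 172 173 174 174 173 174 174 173 175]]
[[ 95  90  91  96  95  95  96  96  96  96 100 102 103 105 105 106 106 107
  107 108]
 [ 86  80  80  85  90  93  94  94  94  97  99  99 102 103 106 105 104 106
  107 106]
 [101  83  74  75  78  85  89  92  96 100 100 100 100 101 102 104 106 106
  106 106]
 [142 121  94  77  71  78  85  96 107 11
[... 502 characters left out ...]
6 158 160 167 179 185 184 171 145 119 104
  100  99]
 [145 138 128 126 137 165 182 185 181 176 180 188 191 189 182 165 141 117
  104  99]
 [147 142 143 148 156 171 181 184 181 177 183 193 195 193 189 180 162 138
  115 102]
 [147 143 150 161 168 173 176 177 177 177 181 192 198 198 195 190 180 160
  135 112]
 [145 144 149 165 173 176 178 176 178 180 182 189 197 201 199 195 188 175
  151 126]
 [147 145 150 164 175 177 178 180 181 184 186 192 196 193 191 184 178 166
  146 124]
 [145 142 146 156 170 177 182 183 185 187 185 182 176 168 160 153 144 133
  121 113]]
t: 18.6
position: [0.6395, 0.1127, 0.2297]
ee_rot: [-3.141, -0.002, 2.907]
ft_force: [-0.7, -0.6, -0.8]
width: 0.0001
gripper_force: 0.0
```

```bash
python3 -m crank '{"hand":[1,1,1,1],"dp":[[-0.0035,-0.001,-0.03],[0,0,-0.02],[0,0,-0.006],[0,0,0]],"spin":[0,0,0,0]}'
python3 -m crank '{"hand":[1,1,1,1],"dp":[[0,0,-0.004],[0,0,-0.004],[0,0,-0.004],[0,0,0]],"spin":[0,0,0,0]}'
```

```text
t: 19.0
position: [0.634, 0.1118, 0.1757]
ee_rot: [-3.141, -0.001, 2.907]
ft_force: [-1.4, -0.1, 2.9]
width: -0.0
gripper_force: 1.1
t: 19.4
position: [0.6349, 0.1118, 0.1644]
ee_rot: [3.141, 0.001, 2.907]
ft_force: [-0.4, 0.6, 6.2]
width: 0.0
gripper_force: 3.1
```

```bash
python3 -m crank '{"hand":[1,1],"dp":[[0,0,-0.004],[0,0,0]],"spin":[0,0]}'
python3 - <<'E'
from h import *
S=np.mean([env.camera('side')['color'].astype(float) for _ in range(6)],0);T=np.mean([env.camera('top')['color'].astype(float) for _ in range(4)],0)
im=np.zeros((480,800,3),np.uint8)
im[:,:480]=cv2.resize(S[216:256,313:353].clip(0,255).astype(np.uint8),None,fx=12,fy=12,interpolation=cv2.INTER_CUBIC)
im[:320,480:]=cv2.resize(T[160:200,250:290].clip(0,255).astype(np.uint8),None,fx=8,fy=8,interpolation=cv2.INTER_CUBIC)
cv2.imwrite('pics/crop8.png',im)
E
```

```text
t: 19.6
position: [0.6349, 0.1118, 0.1606]
ee_rot: [3.141, 0.002, 2.907]
ft_force: [-1.8, 0.8, 8.1]
width: -0.0002
gripper_force: 3.8
```

View pics/crop8.png

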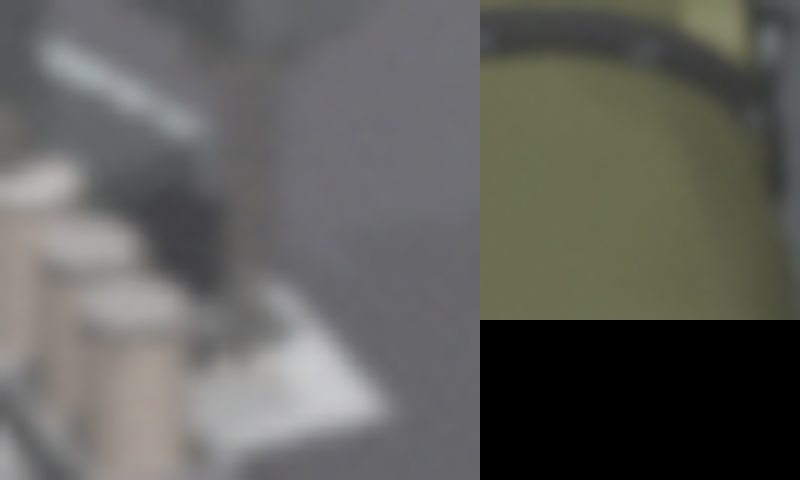

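The last picture shows the rod tip at about (245,345) in the crop, coming down inside the white of the ring, which is visible on both sides of it. Now I'll press.

```bash
python3 -m crank '{"hand":[1,1,1,1],"dp":[[0,0,-0.0015],[0,0,-0.0015],[0,0,-0.001],[0,0,0]],"spin":[0,0,0,0]}'
```

```text
t: 20.5
position: [0.635, 0.1119, 0.1576]
ee_rot: [3.141, 0.002, 2.907]
ft_force: [-4.8, 1.1, 10.5]
width: -0.0003
gripper_force: 5.6
```

```bash
python3 -m crank '{"hand":[1,1,1],"dp":[[0,0,-0.0015],[0,0,0],[0,0,0]],"spin":[0,0,0]}'
```

```text
t: 20.8
position: [0.6351, 0.1119, 0.1573]
ee_rot: [3.14, 0.003, 2.907]
ft_force: [-8.0, -0.4, 20.6]
width: 0.0001
gripper_force: 10.1
```

The force jumped to 20.6 N with almost no further travel, so the tip is firmly on the tab. I'll lift straight up and retreat.

```bash
python3 -m crank '{"hand":[1,1,1,1,1,1,1,1],"dp":[[0,0,0.005],[0,0,0.01],[0,0,0.02],[0,0,0.04],[-0.03,0,0.02],[-0.045,-0.01,0],[-0.045,-0.02,0],[-0.045,-0.02,0]],"spin":[0,0,0,0,0,0,0,0]}'
python3 -m crank '{"hand":[1,1,1,1],"dp":[[-0.03,-0.035,0],[-0.03,-0.035,0],[-0.02,-0.035,0],[0,0,0]],"spin":[0,0,0,0]}'
python3 - <<'E'
from h import *
T=np.mean([env.camera('top')['color'].astype(float).mean(2) for _ in range(4)],0);F=np.load('F.npy').mean(2)
print(T[186:198,264:280].round().astype(int))
print('cap',[int(T[v,265]) for v in range(158,186)])
for n,(x,y,w,h) in dict(mouse=(440,155,40,50),dish=(345,120,50,50),calc=(115,165,60,70),rolls=(238,194,55,22)).items():
    print(n,np.abs(T-F)[y:y+h,x:x+w].mean().round(2))
E
```

```text
t: 21.6
position: [0.4676, 0.0613, 0.2493]
ee_rot: [-3.142, 0.0, 2.908]
ft_force: [1.9, -1.2, 1.2]
width: 0.0003
gripper_force: 0.0
t: 22.0
position: [0.3879, -0.0459, 0.25]
ee_rot: [-3.141, 0.001, 2.904]
ft_force: [1.2, 0.2, 0.8]
width: 0.0001
gripper_force: 0.0
[[ 82  84  83  82  82  81  80  81  88  99 107 113 128 153 176 186]
 [ 94  95  97  94  87  82  79  86 105 128 144 154 163 176 187 192]
 [111 112 113 110 102  91  86 100 130 158 175 184 189 193 196 197]
 [120 121 121 118 112 104 102 122 155 179 188 192 196 197 198 198]
 [118 118 117 117 114 116 127 150 179 194 191 185 187 189 189 192]
 [110 110 111 109 110 124 151 176 194 201 189 176 176 178 179 182]
 [106 106 107 106 107 128 164 191 200 198 184 171 171 174 175 177]
 [106 106 106 105 106 124 159 186 192 187 176 171 172 174 174 176]
 [106 106 106 105 107 120 148 170 177 174 171 172 173 174 174 174]
 [108 108 108 109 110 123 146 164 171 172 172 173 174 175 174 175]
 [121 121 122 121 126 138 155 169 172 173 174 174 174 175 175 175]
 [145 146 146 147 149 158 166 172 174 174 174 175 174 174 175 176]]
cap [103, 102, 99, 91, 76, 65, 63, 63, 64, 64, 64, 67, 68, 69, 71, 72, 73, 74, 73, 76, 76, 75, 70, 66, 75, 85, 85, 81]
mouse 0.47
dish 0.38
calc 0.37
rolls 6.3
```

The tray is in the same place, the cap has sprung back up, and the mouse, dish and calculator are unchanged.

```bash
python3 -c "
from cell import env
print(env.hand_in())"
```

```text
the job is handed in; nothing more can be done
None
```

The job is handed in at about 22 s: the spare roll stands in the empty pocket, the tray's ring is under the press (about 1–2 mm off-centre at most by my measurements), the seal was pressed at about 20 N and the cap sprang back, and the mouse, calculator and dish did not move; the hand-in gave no verdict.

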